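Set the examination light to green with the selector tab and switch it on

TASK

Push the orange tab of the light box's rotary selector round until it points squarely at the green mark, and leave it there. Only then press the white button beside it fully down and let it come up again. Just push and press, gently: grasp and lift nothing, and leave the loupe, the toe bone and the glass dish where they stand.

Things in the scene. Friction and masses are not known exactly. Their poses are not given: they have to be found in the camera images.
- light_box: Fixed low light-grey control box with a dark top plate, 133 x 254 x 32 mm (x, y, z), top at z = 32 mm. Its origin lies on the table directly under the selector's axis (not under the box's middle): in its own frame the box spans x -58 to +75 mm and y -158 to +96 mm. Its z axis is up. It does not move during the work.
- selector (a joint): Angle of the selector (rad) about the vertical axis through the light box's origin, counter-clockwise from above positive; at 0 the tab points along the light box's +x axis. Stops at -1.65 and +1.65; marks at -1.40, -0.79, +0.79 and +1.40. It turns smoothly, without clicks, against about 0.12 N m of friction (2 to 3 N at the tab) and stays where it is left.
- selector_tab (a point): Middle of the orange tab, 66 mm above the table, 50 mm from the selector's axis; x points radially outwards. The tab is an upright fin 10 mm thick (in the direction it is pushed), reaching radially from 28 to 58 mm from the axis and up to z = 82 mm, with a white line on its top and outer edge. It stands on the rim of the selector's black disc.
- selector_index (a point): The spot the tab points at: 74 mm from the selector's axis in the tab's direction, the radius of the marks (nothing solid is there). The selector is a flat black disc, 90 mm in diameter, its top at z = 45 mm, with an aluminium cap (28 mm in diameter, top at z = 49 mm) on its axis.
- mark_green: The green one of four round coloured marks fixed on the box's top, each 19 mm in diameter and 3 mm high, all 74 mm from the selector's axis. Which colour is in which of the four places differs from run to run. Origin: centre of its underside, z = 32 mm.
- mark_red: The red mark, as the green one.
- mark_yellow: The yellow mark, as the green one.
- mark_blue: The blue mark, as the green one.
- light_button (a joint): Travel of the push button, m: 0 up, 0.006 fully down. A spring brings it up; fully down takes 5 N.
- light_button_top (a point): Centre of the top face of the round white push button (28 mm in diameter) in its black housing, on the light box at x +30, y -128 mm of the box's frame, at z = 54 mm; its axis is vertical and it is pressed straight down.
- loupe: Loose black stand loupe, 36 mm in diameter, 27 mm high, on the table; origin at the centre of its underside. To be left alone.
- toe_bone: Loose pale fossil toe bone, 22 x 56 x 20 mm, on the table; origin at the centre of its underside. To be left alone.
- petri_dish: Loose open glass dish with a brown filling, 67 mm in diameter, 15 mm high, on the table; origin at the centre of its underside. To be left alone.

How it is judged:
By the outcome, as a careful person would: the job done as asked, in the order asked, and still so for the second after the job is handed in, with the robot touching nothing.
It also fails if it takes over 48 s, if anything falls off the work surface, if the arm or the gripper's body presses on something with over 40 N, if the wrist force passes 120 N, or if a joint passes its speed limit or range.

ROBOT

A 6-joint arm with a two-finger parallel gripper is mounted at the origin on the work surface; the furniture and walls round the work are solid. World frame = base frame: x ahead of the robot, y to its left, z up, the work surface at z = 0. Lengths are in m, angles in degrees, forces in N, time in s.
With the tool pointing down it reaches from about 0.375 to 0.75 m from the base axis. Payload 9 kg.
Tool frame: the origin (TCP) lies where the fingers leave the gripper's body, on its centre line; the fingertips stand 73 mm ahead of it and the grasp point (between the pads) lies 54 mm ahead of it (robot.tip_reach is the distance from the TCP to the fingertips, in m); z points along the fingers, y is the line along which they close (so a half turn about z gives the same grasp; the last joint's range is limited). The gripper opens to 85 mm and grips with 20 to 120 N. Pads are 22 mm wide; open, the fingers measure 114 mm over their backs; the gripper's body (76 mm by 85 mm) begins 54 mm behind the grasp point. The pads swing forward as they close: fully open they stand 13 mm farther back than shut.
Start: joints at [-77.275, 5.964, 5.575, 89.605, 0, 77.527], TCP at [0.255, -0.543, 0.304] pointing down, gripper open.
Joint ranges: [-171.21, 171.21], [-48.23, 106.86], [-62.78, 66.21], [-105.2, 120.99], [-86.42, 89.51], [-180, 180]. Speed limits (degrees/s): [127.2, 127.2, 147.25, 180, 180, 180].

INTERFACE

Orientations are given as [roll, pitch, yaw] about the fixed x, y, z axes, in that order (R = Rz(yaw) Ry(pitch) Rx(roll)).
In Python, from plant import robot gives the robot as it stands. Calls block until the motion is done:
- robot.move_pose(position, orientation): joint-space move of the TCP to a pose.
- robot.line_to(position, vel=0.15, rotation=None, guard=None): straight line of the TCP; rotation=None keeps the orientation; vel is the mean speed in m/s. With guard (N) it stops when the force on the tool has changed by that much, and returns True; else False.
- robot.goto_joints(angles): joint-space move.
- robot.set_gripper(opening): finger opening in m; the grip force is fixed at half the most; returns when the fingers have stopped.
- robot.pause(seconds).
- robot.ik(position, orientation): joint angles nearest the present ones, or None.
- robot.observe(): the state.
- robot.grab_frame(name): name is "side" or "top" or "wrist"; returns the picture (384x512x3 uint8, blue, green, red); there is no depth.
- robot.get_calibration(name): a dict with "vertical_fov" (degrees; the focal length in pixels is half the picture's height over the tangent of half this angle, whatever the lens; pixels are square), "cx", "cy" (the principal point, pixels), "rvec" (rotation vector, rad) and "tvec" (3), from world to camera coordinates, as OpenCV has them. Camera axes: x right, y down, z forward; pixel columns grow to the right and rows downward; lengths in m; the calibration is good to about 2 mm. A picture is of the moment at which its call begins: read the wrist's pose just before it. get_calibration takes no time and is no camera call; for the wrist camera it gives the pose at the moment of the call.
A pose or a line that the arm cannot do raises robot.IKError and nothing moves.
- robot.job_done(): hands the job in; it is judged then, once.
The state is a dict: "time": time; "q": joint angles; "qvel": joint speeds; "joint_torque": joint torques, N m; "tool_pos": TCP position; "tcp_rot": TCP orientation; "ft_force": force on the tool from outside, world axes, zero at the start; "torque": the same for the moment, N m; "gripper_width": finger opening in m; "gripper_force": force on a finger pad.
Only numpy, scipy, OpenCV 4.12 (cv2) and the standard library are available. Lean on these libraries where they do the work, as an engineer would, in place of code of your own. Each camera call takes 0.05 s, during which the arm holds its last target. There are 200 camera calls.

## Working session

There is one attempt and no reset: what is moved stays moved. The work goes in short steps, each a Python script; the robot and the scene stay as the last script left them, time stands still between calls to the robot, and variables do not carry over. Pictures are saved under pics/ and viewed, at most 10 in all, crops included, and the job is handed in when it is done.

```bash
mkdir -p pics; ls
python3 - <<'E'
from plant import robot
import cv2
for n in ("top","side"):
    cv2.imwrite(f"pics/{n}0.png",robot.grab_frame(n)); print(n,robot.get_calibration(n))
o=robot.observe();print(o)
E
```

```text
pics
top {'vertical_fov': 54.85879937787609, 'cx': 255.4822292149714, 'cy': 189.2576972732487, 'rvec': array([ 2.21387171, -2.17824699,  0.14541366]), 'tvec': array([-0.13389123,  0.47039972,  0.85714542])}
side {'vertical_fov': 51.557906907700556, 'cx': 251.46988837114466, 'cy': 195.1594214718243, 'rvec': array([ 1.95703602,  0.05228801, -0.07147024]), 'tvec': array([-0.46963306,  0.01707877,  1.10712066])}
{'time': 0.1, 'q': array([-7.72736513e+01,  5.99736284e+00,  5.53337056e+00,  8.96039260e+01,
        9.69308769e-04,  7.75258016e+01]), 'qvel': array([ 0.04271008, -0.05928295,  0.11309059, -0.01428135,  0.05310567,
        0.02787993]), 'joint_torque': array([ 4.74853281e-03, -5.58207357e+01,  5.04719424e+01,  1.31218947e-02,
       -2.09726527e-04,  2.87096171e-06]), 'tool_pos': array([ 0.25543186, -0.54269484,  0.30319572]), 'tcp_rot': array([-1.79933894e+02, -1.56167600e-02,  2.52005375e+01]), 'ft_force': array([-1.28773615,  0.46617083,  0.06246425]), 'torque': array([0.02457062, 0.01735522, 0.00065509]), 'gripper_force': 0.0, 'gripper_width': 0.08549206727509782}
```

View pics/top0.png

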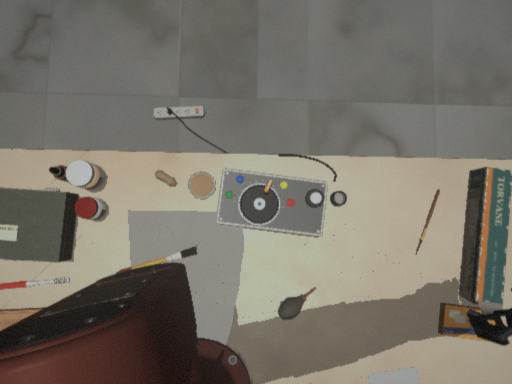

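View pics/side0.png

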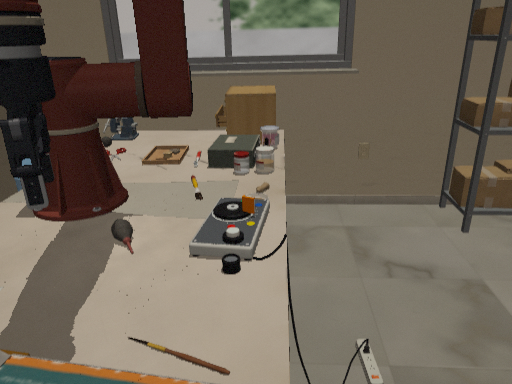

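The top view shows the box rotated slightly. Green is at about (229,195), blue (240,180), yellow (284,185), red (290,203), the tab around (268,186) and the button around (316,198). So green is at +1.40 and the tab is slightly negative. Next I'll measure these properly.

```bash
cat > h.py <<'E'
import numpy as np, cv2
from plant import robot
def cast(c,uv,z):
    f=192/np.tan(np.radians(c["vertical_fov"]/2)); R=cv2.Rodrigues(np.array(c["rvec"]))[0]
    t=np.array(c["tvec"]).ravel(); o=-R.T@t
    d=R.T@np.array([(uv[0]-c["cx"])/f,(uv[1]-c["cy"])/f,1]); return (o+d*(z-o[2])/d[2])
def hue(img,lo,hi,roi,s=110,v=60):
    h=cv2.cvtColor(img,cv2.COLOR_BGR2HSV); m=cv2.inRange(h,(lo,s,v),(hi,255,255))
    k=np.zeros_like(m); x0,y0,x1,y1=roi; k[y0:y1,x0:x1]=m[y0:y1,x0:x1]
    n,l,st,ce=cv2.connectedComponentsWithStats(k)
    if n<2: return None
    i=1+np.argmax(st[1:,4]); return ce[i],int(st[i,4])
E
python3 - <<'E'
from h import *
c=robot.get_calibration("top"); im=robot.grab_frame("top"); roi=(215,165,330,240)
P={}
for n,lo,hi,z in (("green",45,85,.035),("blue",100,130,.035),("yellow",22,35,.035),("red",0,5,.035),("tab",8,18,.075)):
    r=hue(im,lo,hi,roi); 
    if r: P[n]=cast(c,r[0],z); print(n,r,P[n].round(4))
for n,uv,z in (("cap",(260,204),.049),("button",(316,198),.054),("loupe",(339,198),.027),("dish",(202,185),.015),("bone",(166,178),.02)): print(n,cast(c,uv,z).round(4))
ang=dict(green=1.4,blue=.79,yellow=-.79,red=-1.4)
L=[.074*np.array([np.cos(ang[k]),np.sin(ang[k])]) for k in ang if k in P]; W=[P[k][:2] for k in ang if k in P]
L=np.array(L);W=np.array(W);l=L-L.mean(0);w=W-W.mean(0)
yaw=np.arctan2((l[:,0]*w[:,1]-l[:,1]*w[:,0]).sum(),(l*w).sum()); R=np.array([[np.cos(yaw),-np.sin(yaw)],[np.sin(yaw),np.cos(yaw)]])
o=W.mean(0)-R@L.mean(0); print("yaw",yaw,"o",o,"res",((W-o-L@R.T)*1e3).round(1)); print("button",o+R@[.03,-.128])
if "tab" in P: d=R.T@(P["tab"][:2]-o); print("tab r,ang",np.hypot(*d),np.arctan2(d[1],d[0]))
cv2.imwrite("pics/crop.png",cv2.resize(im[160:245,150:360],None,fx=3.8,fy=3.8,interpolation=2))
E
```

```text
green (array([228.625     , 194.20833333]), 24) [ 0.4587 -0.063   0.035 ]
blue (array([239.5       , 178.95238095]), 42) [ 0.4952 -0.0878  0.035 ]
yellow (array([283.35416667, 184.6875    ]), 48) [ 0.4835 -0.1915  0.035 ]
red (array([289.95744681, 202.31914894]), 47) [ 0.4421 -0.2074  0.035 ]
tab (array([267.57142857, 188.14285714]), 28) [ 0.4709 -0.1512  0.075 ]
cap [ 0.4363 -0.1361  0.049 ]
button [ 0.4521 -0.2652  0.054 ]
loupe [ 0.4549 -0.3263  0.027 ]
dish [0.4812 0.0016 0.015 ]
bone [0.4958 0.0865 0.02  ]
yaw -0.11348413962345597 o [ 0.43776603 -0.13376295] res [[ 0.2 -0.3]
 [-0.3 -0.4]
 [-0.   0.4]
 [ 0.1  0.2]]
button [ 0.45307824 -0.26433683]
tab r,ang 0.03746657520521734 -0.37064668891119895
```

View pics/crop.png

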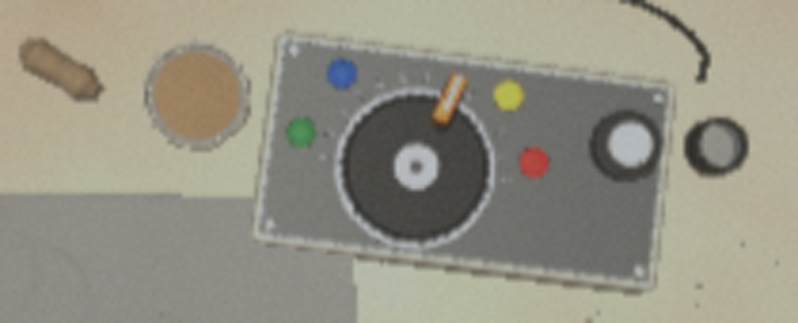

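```bash
cat >> h.py <<'E'
O=np.array([.43777,-.13376]); YAW=-.1135; R50=.050
def pose(th,off,z):
    "tool beside the tab at selector angle th, finger centre off metres behind (cw side)"
    a=th+YAW; e=np.array([np.cos(a),np.sin(a)]); t=np.array([-e[1],e[0]])
    return np.r_[O+R50*e-off*t,z],[180,0,np.degrees(a)+90]
def st(s=""): 
    o=robot.observe(); print(s,"t %.2f"%o["time"],o["tool_pos"].round(4),o["tcp_rot"].round(1),"F",o["ft_force"].round(1),"w %.4f"%o["gripper_width"]); return o
E
python3 - <<'E'
from h import *
print(robot.tip_reach)
robot.set_gripper(0); st("shut")
p,r=pose(-.37,.030,.22); print(p,r,robot.ik(p,r)); robot.move_pose(p,r); st()
p[2]=.128; print(robot.line_to(p,vel=.1,guard=8)); st("down")
for th in np.linspace(-.37,1.22,9):
    p,r=pose(th,.016,.128); robot.line_to(p,vel=.04,rotation=r,guard=15); st("%.2f"%th)
p,r=pose(1.22,.03,.128); robot.line_to(p,vel=.08); p[2]=.2; robot.line_to(p,vel=.15)
cv2.imwrite("pics/w1.png",robot.grab_frame("wrist"));cv2.imwrite("pics/t1.png",robot.grab_frame("top"));st()
E
```

```text
0.0726
shut t 0.92 [ 0.2555 -0.5429  0.3039] [180.    0.   25.2] F [-0.4  0.3 -0.5] w 0.0001
[ 0.46809224 -0.18356524  0.22      ] [180, 0, np.float64(62.2974906054247)] [-36.34995827 -11.16431847 -19.79457613  81.36974234   0.
  81.35255113]
 t 2.48 [ 0.4681 -0.1845  0.2203] [180.    0.   62.2] F [ 1.5 -0.1  0.6] w -0.0002
False
down t 3.55 [ 0.4685 -0.1838  0.1287] [179.9   0.   62.3] F [0.  0.3 0.4] w -0.0001
-0.37 t 4.05 [ 0.4747 -0.1709  0.1281] [180.    0.   62.3] F [0.4 0.2 0.6] w -0.0000
-0.17 t 4.46 [ 0.4812 -0.1632  0.1279] [-180.    -0.    73.5] F [0.3 0.2 0. ] w -0.0000
0.03 t 4.87 [ 0.4862 -0.154   0.128 ] [180.   -0.   84.9] F [-0.7 -0.   0.3] w -0.0002
0.23 t 5.28 [ 0.4892 -0.1441  0.128 ] [180.   -0.   96.2] F [-0.2 -1.4  0.6] w -0.0001
0.42 t 5.68 [ 0.4903 -0.1337  0.128 ] [180.   -0.  107.6] F [-0.2  0.2  0.3] w -0.0002
0.62 t 6.09 [ 0.4892 -0.1234  0.128 ] [180.  -0. 119.] F [ 0.7 -0.1  0.8] w -0.0002
0.82 t 6.50 [ 0.4861 -0.1134  0.128 ] [180.   -0.  130.4] F [-0.  -0.5  0.4] w 0.0003
1.02 t 6.91 [ 0.4812 -0.1043  0.128 ] [180.   -0.  141.7] F [-0.   0.4  0.4] w -0.0000
1.22 t 7.32 [ 0.4745 -0.0963  0.128 ] [180.   -0.  153.1] F [0.4 0.  0.3] w 0.0000
 t 8.38 [ 0.4863 -0.1022  0.1986] [ 1.800e+02 -1.000e-01  1.534e+02] F [-0.4  1.   0.6] w -0.0002
```

View pics/w1.png

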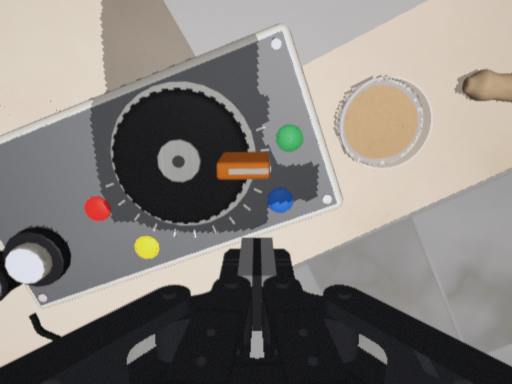

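View pics/t1.png

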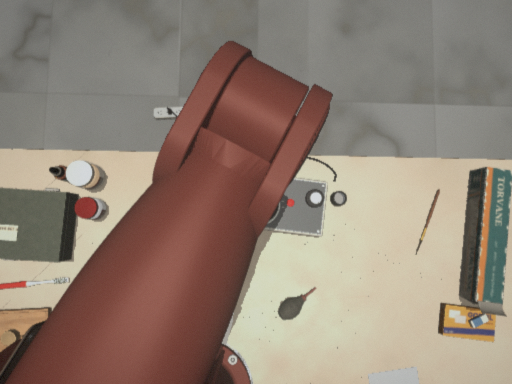

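The wrist view shows the tab at about (245,167), between blue (280,200) and green (289,138), with its white line at about (248,172). The pushing worked. Next I'll measure its angle from this view.

```bash
cat >> h.py <<'E'
def tabangle(roi,save=None):
    "fit box frame from wrist-camera marks; tab-top long axis, relative to the cap and green mark"
    c=robot.get_calibration("wrist"); im=robot.grab_frame("wrist")
    P={}
    for n,lo,hi in (("green",45,85),("blue",100,130),("yellow",22,35),("red",0,4)):
        r=hue(im,lo,hi,(0,0,512,235),120,60)
        if r and r[1]>200: P[n]=cast(c,r[0],.035)[:2]
    ang=dict(green=1.4,blue=.79,yellow=-.79,red=-1.4)
    A=np.float64([.074*np.array([np.cos(ang[k]+YAW),np.sin(ang[k]+YAW)])+O for k in P]); W=np.float64(list(P.values()))
    M=cv2.estimateAffinePartial2D(W,A)[0]; fit=lambda w: M[:,:2]@w+M[:,2]
    print("marks",list(P),"shift mm",((W-A)*1e3).round(1).tolist(),"scale",np.hypot(M[0,0],M[1,0]).round(4))
    x0,y0,x1,y1=roi; h=cv2.cvtColor(im[y0:y1,x0:x1],cv2.COLOR_BGR2HSV)
    o=cv2.inRange(h,(5,120,80),(18,255,255)); hull=cv2.convexHull(cv2.findNonZero(o))
    inside=cv2.fillConvexPoly(np.zeros_like(o),hull,255); inside=cv2.erode(inside,np.ones((3,3)))
    wl=cv2.bitwise_and(inside,cv2.inRange(h,(0,0,110),(180,110,255)))
    n,l,s,ce=cv2.connectedComponentsWithStats(wl); i=1+np.argmax(s[1:,4]); pts=np.argwhere(l==i)[:,::-1]+[x0,y0]
    w=np.array([fit(cast(c,p,.082)[:2]) for p in pts]); m=w.mean(0); d=np.linalg.svd(w-m)[2][0]
    if d@(m-O)<0:d=-d
    wrap=lambda a:(a-YAW+np.pi)%(2*np.pi)-np.pi
    v=m-O; print("line px",len(pts),pts.mean(0).round(1),"len mm",(np.ptp((w-m)@d)*1e3).round(1),"r",np.hypot(*v).round(4),"ang(pos) %.3f ang(dir) %.3f"%(wrap(np.arctan2(v[1],v[0])),wrap(np.arctan2(d[1],d[0]))))
    if save: cv2.imwrite(save,im)
    return wrap(np.arctan2(v[1],v[0]))
E
python3 - <<'E'
from h import *
tabangle((205,140,280,190))
E
```

```text
marks ['green', 'blue', 'red'] shift mm [[-0.2, -2.3], [-0.8, -2.1], [0.4, -0.4]] scale 1.0142
line px 243 [248.2 172.4] len mm 22.3 r 0.0461 ang(pos) 1.222 ang(dir) 1.230
```

The measurement of 1.222 rad agrees with the commanded 1.22, so the 16 mm offset is right. I'll do the final push to 1.40.

Run:
```python
from h import *
p,r=pose(1.22,.03,.2); p[2]=.128; robot.line_to(p,vel=.15,guard=8)
for th in (1.20,1.30,1.40):
    p,r=pose(th,.016,.128); robot.line_to(p,vel=.03,rotation=r,guard=15)
robot.pause(.2); st()
p,r=pose(1.40,.03,.128); robot.line_to(p,vel=.08); p[2]=.2; robot.line_to(p,vel=.15); robot.pause(.2)
tabangle((205,130,300,190),"pics/w2.png"); st()
```

```text
t 10.49 [ 0.4672 -0.0903  0.128 ] [180.   -0.  163.6] F [ 0.1 -0.   0.4] w -0.0000
marks ['green', 'blue', 'red'] shift mm [[-0.3, -2.4], [-0.9, -2.2], [0.3, -0.5]] scale 1.0149
line px 240 [247.7 172.5] len mm 21.8 r 0.046 ang(pos) 1.397 ang(dir) 1.398
 t 11.70 [ 0.4801 -0.094   0.1989] [ 1.800e+02 -1.000e-01  1.637e+02] F [-0.3  0.6 -0.1] w 0.0001
```

View pics/w2.png

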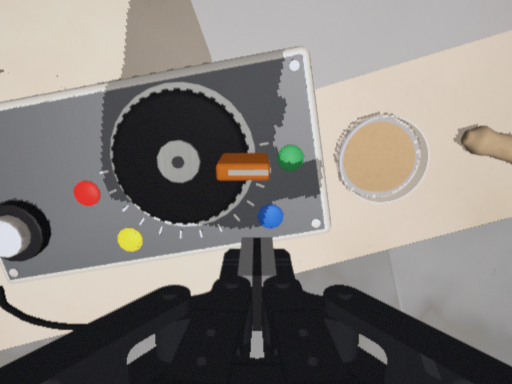

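The tab now measures 1.397 rad (target 1.40), with its white line aimed at the green mark at (291,157). Now I'll press the button.

Run:
```python
from h import *
b=O+np.array([[np.cos(YAW),-np.sin(YAW)],[np.sin(YAW),np.cos(YAW)]])@[.03,-.128]
p=np.r_[b,.2]; robot.move_pose(p,[180,0,83.5]); st("above")
p[2]=.135; robot.line_to(p,vel=.1,guard=8)
robot.pause(.2)
f0=robot.observe()["ft_force"][2]
p[2]=.1175; print("guard",robot.line_to(p,vel=.015,guard=12)); o=st("pressed"); print("tip z",o["tool_pos"][2]-robot.tip_reach,"dF",o["ft_force"][2]-f0)
robot.pause(.3); st("hold")
p[2]=.2; robot.line_to(p,vel=.08); st("up")
robot.move_pose([.40,-.40,.30],[180,0,83.5]); robot.pause(.2)
im=robot.grab_frame("top"); cv2.imwrite("pics/t3.png",cv2.resize(im[150:260,140:380],None,fx=3.2,fy=3.2)); st()
```

```text
above t 12.71 [ 0.4531 -0.2639  0.1998] [-180.    -0.    83.6] F [ 0.3  0.8 -0.1] w 0.0000
guard True
pressed t 14.63 [ 0.4531 -0.2643  0.1206] [-180.     0.    83.5] F [-2.1  1.2  5.5] w 0.0000
tip z 0.04804043672670297 dF 5.812181872248996
hold t 14.93 [ 0.4531 -0.2643  0.1206] [-180.     0.    83.5] F [-1.2  1.3  8. ] w 0.0003
up t 16.08 [ 0.4529 -0.2641  0.1993] [-1.799e+02 -1.000e-01  8.350e+01] F [-0.1  1.5  0. ] w -0.0001
 t 17.07 [ 0.4005 -0.3988  0.2992] [-1.80e+02 -1.00e-01  8.36e+01] F [0.2 1.4 1.1] w -0.0000
```

View pics/t3.png

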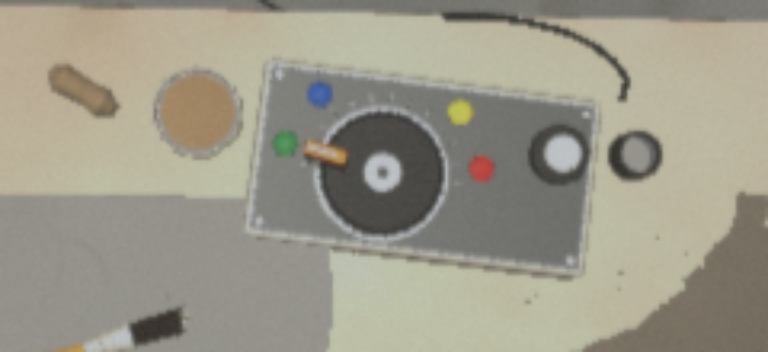

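The top view shows the tab at (326,152) in line with green at (286,143). The loupe, bone and dish haven't moved. The button reached its stop (tip at z = 48.0 mm, 8 N against the 5 N needed) and was released.

```bash
python3 -c "
from plant import robot
print(robot.job_done())"
```

```text
the job is handed in; nothing more can be done
None
```

The selector tab points at the green mark (measured 1.397 rad, mark at 1.40), the white button was then pressed fully down and released, the loupe, bone and dish were left alone, and the job was handed in at about 17 s.

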